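# Put the ferrule away and snap the tub lid shut

## Task

Put the brass ferrule from the grey mat into the frosted tub, then close the tub: set the blue lid over the stud in the middle of the tub and press it straight down by its knob until it clicks over the stud and sits flat on the rim all round. Do not let go or ease off after the click: finish while still pressing the lid down firmly, with a push of about 10 to 20 N. Leave the other things on the table where they are.

Things in the scene. Friction and masses are not known exactly. Their poses are not given: they have to be found in the camera images.
- ferrule: brass ferrule: a plain tube standing on end on the grey mat, 22 mm outside, 16 mm bore, 30 mm tall, 25 to 50 g. Origin at the centre of its lower end, z up along its axis.
- cup: open tub of frosted see-through polypropylene, fixed to the table, 98 mm outside diameter, 45 mm high to the rim, wall 3 mm, floor 4 mm thick. Origin on its axis at the table surface, z up. There is a 37 mm wide ring of room between the wall and the stud.
- stud: aluminium snap stud fixed upright on the tub's axis. Origin as the tub's (on the axis at the table, z up). Shaft 13 mm thick; its black head of four sprung beads is 19 mm across, widest 52.9 mm above the table; a round nose reaches to 64.4 mm. Pressed over by the lid the beads give way inwards (push rises to about 8 to 13 N, falls away at the click), then spring out above the lid's plate.
- lid: blue lid, knob up: plate 104 mm across, 4 mm thick, 16 mm hole in its centre; over the hole a hollow round knob 34 mm across, its closed flat top 38 mm above the underside; 45 to 80 g. Origin at the centre of the underside, z up through the knob. Loose on the beads its origin stands about 56 mm above the table; snapped home the plate lies on the rim, origin at 45 mm. Its turn about z is free.
- mat: grey silicone parts mat fixed to the table, 150 mm (its x) by 170 mm (its y), 3 mm thick. Origin at the centre of its underside. The ferrule stands on its +y half, the red file handle lies along its x on the -y half.
- file_handle: red plastic file handle, 105 mm long, 26 mm thick, lying on the mat; leave it. Origin at its middle, underside, x along it.
- scriber: slim aluminium scribing tool, 145 mm long, 9 mm thick, lying on the table; leave it. Origin near its middle, underside, x along it to the point.
- spatula: flat stainless spatula, 190 mm long, lying on the table at the back; leave it. x along it to the blade.
- jar: closed jar, 60 mm in diameter, 80 mm high; leave it. Origin at the centre of its underside.
- oiler: small bottle with red cap, 44 mm in diameter, 120 mm high; leave it. Origin at the centre of its underside.
- beaker: empty frosted cup without a stud, 64 mm in diameter, 80 mm high, standing at the back; leave it. Origin at the centre of its underside.
There are look-alikes about, which are no part of the job. Of the things shaped like the ferrule, the brass one is meant.

How it is judged:
By the outcome, as a careful person would: the job done as asked, in the order asked, and still so for the second after the job is handed in, while the arm keeps its last pose, push and grip.
It also fails if it takes over 69 s, if anything falls off the work surface, if the arm or the gripper's body presses on something with over 40 N, if the wrist force passes 120 N, or if a joint passes its speed limit or range.

## Robot

A 6-joint arm with a two-finger parallel gripper is mounted at the origin on the work surface. World frame = base frame: x ahead of the robot, y to its left, z up, the work surface at z = 0. Lengths are in m, angles in degrees, forces in N, time in s.
With the tool pointing down it reaches from about 0.25 to 0.725 m from the base axis. Payload 9.7 kg.
Tool frame: the origin (TCP) lies where the fingers leave the gripper's body, on its centre line; the fingertips stand 73 mm ahead of it and the grasp point (between the pads) lies 54 mm ahead of it; z points along the fingers, y is the line along which they close (so a half turn about z gives the same grasp; the last joint's range is limited). The gripper opens to 85 mm and grips with 20 to 120 N. Pads are 22 mm wide; open, the fingers measure 114 mm over their backs; the gripper's body (76 mm by 85 mm) begins 54 mm behind the grasp point. The pads swing forward as they close: fully open they stand 13 mm farther back than shut.
Start: joints at [-74.542, 4.979, 10.078, 95.1, 0, 90], TCP at [0.147, -0.53, 0.304] pointing down, gripper open.
Joint ranges: [-179.16, 179.16], [-48.56, 103.87], [-65.8, 70.77], [-126.05, 130.52], [-82.76, 87.17], [-180, 180]. Speed limits (degrees/s): [127.2, 127.2, 147.25, 180, 180, 180].

## Interface

Orientations are given as [roll, pitch, yaw] about the fixed x, y, z axes, in that order (R = Rz(yaw) Ry(pitch) Rx(roll)).
In Python, from workcell import sensors, imaging, bot gives the robot as it stands.
- The arm moves only by the tool apply_moves, never from a script. Its argument "rows" is a list of rows, each a list of 3 entries, a list of its own where there are three numbers: the shift along the tool's x, y, z in units of 10 cm (1.0 is 10 cm), then the turn, a rotation vector about the tool's x, y, z in units of 30 degrees (1.0 is 30 degrees), then the opening, from 0 (shut) to 1 (fully open). A call has 1 to 20 rows; each row is the pose to reach, as a shift and turn from the pose commanded when the call began, along the tool's axes at that moment; what a row does not reach only later rows make up. A row lasts 1/10 s, in which the tool goes at most 50 mm and 8.59 degrees, less where a joint would pass 70% of its speed; a pose out of reach is approached as far as the arm can. A call with a number of a shift or a turn outside -1 to 1 is refused whole. A call with a gripper value outside its range is refused whole. The fingers move at their own pace and stop on an object; "force" is the grip in N (left out, the last holds). Time passes only in rows, so rows that repeat a pose let the fingers close. It gives the time, the measured TCP pose, the force, the opening and the grip force at its end, in the units of the state.
- sensors.get_obs(): the state, without advancing time (a new reading comes with each control period).
- imaging.camera(name): name is "side" or "top" or "wrist"; returns (picture, depth): 400x640x3 uint8, red, green, blue; 400x640 float32, m along the optical axis (not along the pixel's ray), 0 where there is no reading.
- imaging.get_calibration(name): a dict with "intrinsics" (3x3 intrinsics, pixels), "world_from_camera" (4x4, takes a point from camera to world coordinates). Camera axes: x right, y down, z forward; pixel columns grow to the right and rows downward; lengths in m; the calibration is good to about 2 mm. A picture is of the moment at which its call begins: read the wrist's pose just before it. get_calibration takes no time and is no camera call; for the wrist camera it gives the pose at the moment of the call.
- bot.job_done(): hands the job in; it is judged then, once.
The state is a dict: "time": time; "q": joint angles; "qd": joint speeds; "joint_efforts": joint torques, N m; "ee_pos": TCP position; "tcp_rot": TCP orientation; "wrist_force": force on the tool from outside, world axes, zero at the start; "torque": the same for the moment, N m; "opening": finger opening in m; "grasp_force": force on a finger pad.
Only numpy, scipy, OpenCV 4.12 (cv2) and the standard library are available. Lean on these libraries where they do the work, as an engineer would, in place of code of your own. Each camera call takes 0.05 s, during which the arm holds its last target. There are 200 camera calls.

## Working session

There is one attempt and no reset: what is moved stays moved. The work goes in short steps, Python scripts to look and compute and a tool call to move; the robot and the scene stay as the last step left them, time stands still between calls to the robot, and variables do not carry over. Pictures are saved under pics/ and viewed, at most 10 in all, crops included, and the job is handed in when it is done.

Besides the shell and the picture viewer there is one more tool, called as a command line: name --argument value ..., lists and objects as JSON in quotes. apply_moves: Moves the arm, as the interface text tells. Its arguments: {"type":"object","properties":{"rows":{"type":"array"},"force":{"type":"number"}},"required":["rows"]}

```bash
mkdir -p pics
cat > h.py <<'E'
import numpy as np, cv2
from workcell import sensors, imaging, bot
def snap(n,f):
    K=imaging.get_calibration(n); p,d=imaging.camera(n)
    np.savez('pics/'+f+'.npz',p=p,d=d,K=K['intrinsics'],T=K['world_from_camera'])
    cv2.imwrite('pics/'+f+'.png',p[:,:,::-1]); return p,d
def ld(f):
    z=np.load('pics/'+f+'.npz'); return z['p'],z['d'],z['K'],z['T']
def pt(f,u,v,r=1):
    p,d,K,T=ld(f); w=d[int(v)-r:int(v)+r+1,int(u)-r:int(u)+r+1]; w=w[w>0]
    z=np.median(w) if w.size else np.nan
    return (T@np.r_[np.linalg.inv(K)@[u,v,1]*z,1])[:3]
def ray(f,u,v,h):
    p,d,K,T=ld(f); r=T[:3,:3]@np.linalg.inv(K)@[u,v,1]; o=T[:3,3]
    return o+r*(h-o[2])/r[2]
def tri(a,ua,b,ub):
    P=[]
    for f in (a,b):
        p,d,K,T=ld(f); P.append(K@np.linalg.inv(T)[:3])
    X=cv2.triangulatePoints(P[0],P[1],np.float64(ua).reshape(2,1),np.float64(ub).reshape(2,1)); return (X[:3]/X[3]).ravel()
def proj(f,X):
    p,d,K,T=ld(f); x=K@(np.linalg.inv(T)@np.r_[X,1])[:3]; return x[:2]/x[2]
E
python3 - <<'E'
from h import *
a,_=snap('top','top0'); b,_=snap('side','side0')
print(sensors.get_obs())
for n in('top','side'): print(imaging.get_calibration(n))
E
```

```text
{'time': 0.1, 'q': array([-7.45415218e+01,  5.00915214e+00,  1.00408615e+01,  9.51005102e+01,
        2.65239527e-05,  9.00017936e+01]), 'qd': array([ 0.0294159 , -0.08733635,  0.11320846,  0.10506476, -0.05171705,
        0.06428756]), 'joint_efforts': array([-8.82810255e-04, -5.21560335e+01,  4.65654016e+01,  1.59158144e-02,
       -4.06555080e-05, -6.76349643e-07]), 'ee_pos': array([ 0.14656699, -0.52999431,  0.3032591 ]), 'tcp_rot': array([-1.79931199e+02, -2.43702254e-05,  1.54566846e+01]), 'wrist_force': array([ 0.32157454,  0.48322131, -0.12055148]), 'torque': array([ 0.04996619,  0.04956436, -0.00274947]), 'grasp_force': 0.0, 'opening': 0.08524656550921332}
{'intrinsics': array([[377.15158487,   0.        , 317.81324284],
       [  0.        , 377.15158487, 197.43370312],
       [  0.        ,   0.        ,   1.        ]]), 'world_from_camera': array([[-0.00466325, -0.994508  ,  0.10455665,  0.50019028],
       [-0.99953892,  0.00149848, -0.03032657,  0.01382294],
       [ 0.03000334, -0.10464986, -0.99405644,  1.02366176],
       [ 0.        ,  0.        ,  0.        ,  1.        ]])}
{'intrinsics': array([[436.14227311,   0.        , 323.62440488],
       [  0.        , 436.14227311, 201.49340506],
       [  0.        ,   0.        ,   1.        ]]), 'world_from_camera': array([[-0.86572874, -0.36159568,  0.34606691,  0.19673631],
       [-0.50029829,  0.6049033 , -0.61951079,  0.7307767 ],
       [ 0.01467541, -0.70946498, -0.70458787,  0.88385598],
       [ 0.        ,  0.        ,  0.        ,  1.        ]])}
```

View pics/top0.png

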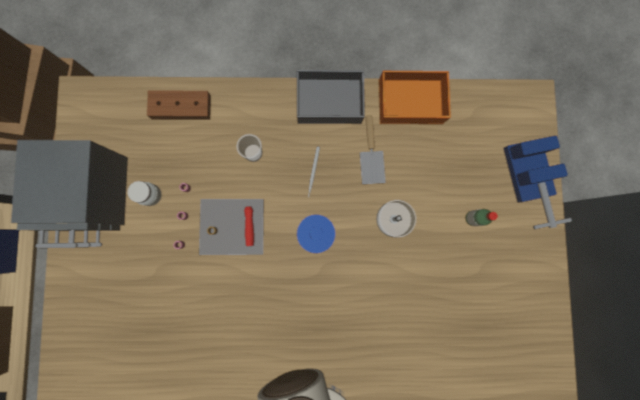

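View pics/side0.png

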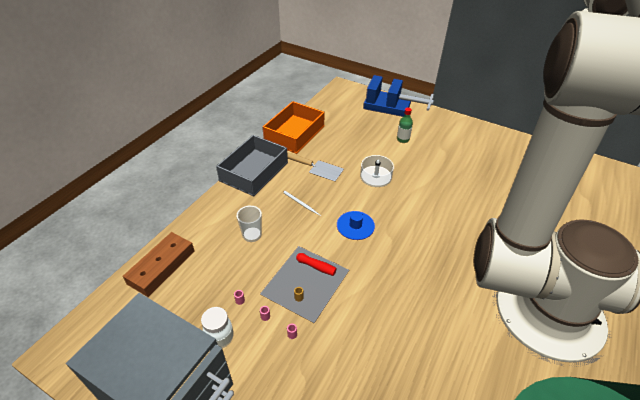

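The top view shows the tub at (395,219) with its stud, the lid at (316,234), and the mat with the file handle at (249,226). Things that could be taken for the ferrule: the brass tube on the mat at top (212,231) / side (299,294), and three pink tubes off the mat at top (185,188), (182,216), (180,245). I choose the brass one and check it in a close crop.

Run:
```python
from h import *
A,_,_,_=ld('top0');B,_,_,_=ld('side0')
def c(p,u,v,w,h,s): return cv2.resize(p[v-h:v+h,u-w:u+w],None,fx=s,fy=s,interpolation=cv2.INTER_CUBIC)
t=np.hstack([c(A,212,231,20,15,10),c(B,299,294,20,15,10)])
t2=np.hstack([c(A,396,219,40,30,5),c(B,377,171,40,30,5)])
cv2.imwrite('pics/crop1.png',np.vstack([t,t2])[:,:,::-1])
def blob(f,m,n):
    k,l,s,ce=cv2.connectedComponentsWithStats(m.astype(np.uint8)); i=1+np.argmax(s[1:,4]); print(f,n,ce[i],s[i])
    return ce[i]
r=[]
for f in('top0','side0'):
    p=ld(f)[0].astype(int); m=(p[...,2]>p[...,0]+80)&(p[...,2]>110)
    m[:, 345:]&= (f=='side0'); m[:150]=0
    r.append(blob(f,m,'lid'))
print('lid plate',ray('top0',*r[0],.012), ray('side0',*r[1],.012))
print('fer tri',tri('top0',(212,231),'side0',(299,293)), pt('top0',212,231,2),pt('side0',299,290,1))
print('stud tri',tri('top0',(398,218),'side0',(377,162)))
print('lid knob',tri('top0',(316,236),'side0',(356,219)),pt('side0',356,218),pt('top0',316,236))
```

```text
top0 lid [315.55598832 233.40701071] [ 298  216   36   36 1027]
side0 lid [355.2859025  225.06719368] [337 211  38  29 759]
lid plate [ 0.50998922 -0.01055785  0.012     ] [ 0.50661141 -0.00153974  0.012     ]
fer tri [0.51813773 0.26196843 0.02177667] [0.51765457 0.26564578 0.00545919] [0.5232078  0.2551199  0.02151204]
stud tri [ 0.5492655  -0.2219678   0.05703076]
lid knob [ 0.50660008 -0.009762    0.02803399] [ 0.50720561 -0.00308734  0.03813941] [ 0.50301928 -0.01106188  0.03789317]
```

View pics/crop1.png

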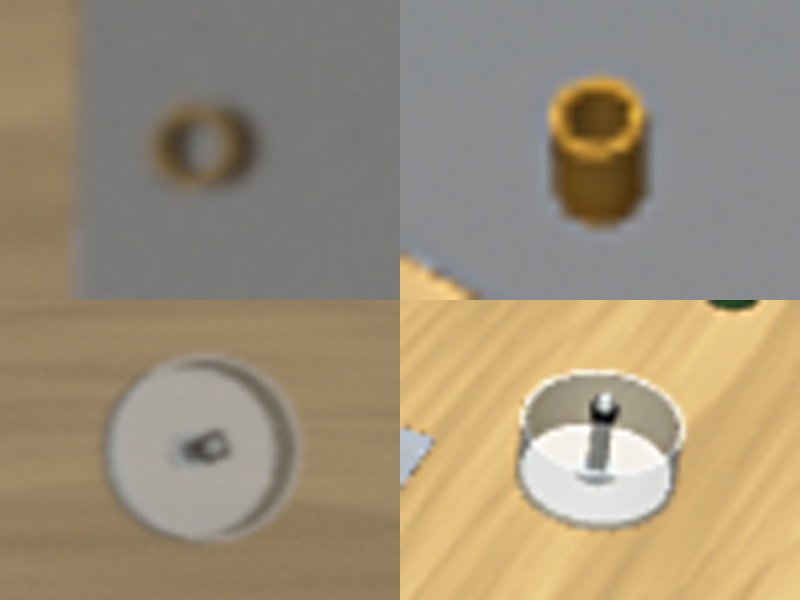

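apply_moves --rows '[[[1.0,-0.4,0],[0,0,0.515],1],[[1.0,-0.4,0],[0,0,0.515],1],[[1.0,-0.4,0],[0,0,0.515],1]]'

```text
time: 0.4
ee_pos: [0.2346, -0.4627, 0.3038]
tcp_rot: [-179.9, -0.0, -0.2]
wrist_force: [-0.2, -1.1, -0.1]
opening: 0.0855
grasp_force: 0.0
```

apply_moves --rows '[[[1.0,-0.8,0],[0,0,0],1],[[1.0,-0.8,0],[0,0,0],1],[[1.0,-0.8,0],[0,0,0],1]]'

```text
time: 0.7
ee_pos: [0.334, -0.3831, 0.3037]
tcp_rot: [-180.0, -0.0, 0.2]
wrist_force: [-0.1, -0.3, 0.1]
opening: 0.0854
grasp_force: 0.0
```

apply_moves --rows '[[[1.0,-0.8,0],[0,0,0],1],[[1.0,-0.8,0],[0,0,0],1],[[1.0,-0.8,0],[0,0,0],1],[[1.0,-0.8,0],[0,0,0],1]]'

```text
time: 1.1
ee_pos: [0.4344, -0.3029, 0.3032]
tcp_rot: [-180.0, 0.0, 0.3]
wrist_force: [-0.3, -0.1, 0.1]
opening: 0.0852
grasp_force: 0.0
```

Run:
```python
from h import *
snap('wrist','w1'); print(sensors.get_obs()['ee_pos']); p,d,K,T=ld('w1'); print(K,T)
print(proj('w1',[.549,-.222,.057]),proj('w1',[.549,-.222,.0]))
```

```text
[ 0.43322642 -0.30397403  0.30329753]
[[284.24677668   0.         314.95150562]
 [  0.         284.24677668 200.76884285]
 [  0.           0.           1.        ]] [[ 5.06845459e-03 -9.44444225e-01 -3.28632647e-01  5.18900048e-01]
 [-9.99985003e-01 -5.46871853e-03  2.93704996e-04 -3.02073427e-01]
 [-2.07458743e-03  3.28626230e-01 -9.44457779e-01  3.73731937e-01]
 [ 0.00000000e+00  0.00000000e+00  0.00000000e+00  1.00000000e+00]]
[237.06577619  70.12626803] [249.38419559  75.10607596]
```

View pics/w1.png

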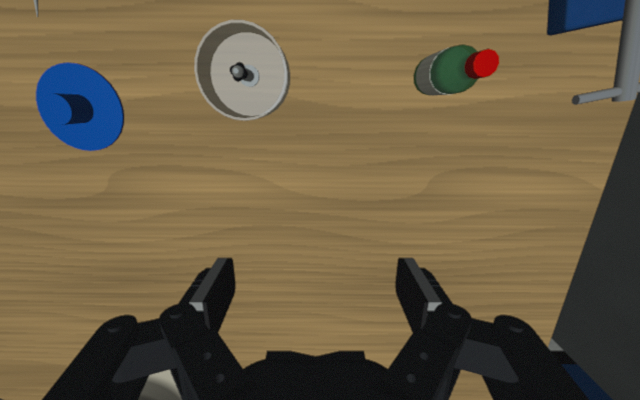

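The wrist view shows the tub rim at u 195–289, v 19–121 (centre ~(242,70)), the stud nose at (237,71), the lid at (80,106) and the oiler at (455,70), all off centre. I'll move above the tub for a second view.

apply_moves --rows '[[[0.9,-0.9,0],[0,0,0],1],[[0.9,-0.9,0],[0,0,0],1],[[0.9,-0.9,0],[0,0,0],1],[[0.9,-0.9,0],[0,0,0],1]]'

```text
time: 1.55
ee_pos: [0.5235, -0.2137, 0.3032]
tcp_rot: [-180.0, 0.0, 0.2]
wrist_force: [-0.4, 0.1, -0.1]
opening: 0.0853
grasp_force: 0.0
```

```bash
cat >> h.py <<'E'
def circ(f,u0,v0,r0,h,step=1.0,inv=0):
    "strongest radial edge round a guess, each edge pixel sent to height h, circle fitted with outlier rejection"
    p,d,K,T=ld(f); g=cv2.GaussianBlur(cv2.cvtColor(p,cv2.COLOR_RGB2GRAY),(3,3),0).astype(float)
    c=ray(f,u0,v0,h); P=[]
    from scipy.ndimage import map_coordinates
    R=np.arange(r0-.012,r0+.012,.0004)
    for a in np.radians(np.arange(0,360,4)):
        uv=np.array([proj(f,c+[r*np.cos(a),r*np.sin(a),0]) for r in R])
        s=map_coordinates(g,[uv[:,1],uv[:,0]],order=1); gr=np.abs(np.gradient(s))
        r=R[np.argmax(gr)]; P.append([c[0]+r*np.cos(a),c[1]+r*np.sin(a)])
    P=np.array(P)
    for i in range(5):
        A=np.c_[2*P,np.ones(len(P))]; x=np.linalg.lstsq(A,(P**2).sum(1),rcond=None)[0]
        rr=np.sqrt(x[2]+x[0]**2+x[1]**2); e=np.abs(np.hypot(*(P-x[:2]).T)-rr); P=P[e<=max(2*np.median(e),.0006)]
    return x[:2],rr,len(P),np.median(e)
E
python3 - <<'E'
from h import *
snap('wrist','w2'); print(sensors.get_obs()['ee_pos'])
print(circ('w1',242,70,.049,.045), circ('w2',*proj('w2',[.549,-.225,.045]),.049,.045))
print('lid',proj('w2',[.507,-.005,.004]),circ('w1',80,106,.052,.004))
E
```

```text
[ 0.52248199 -0.21482859  0.30333604]
(array([ 0.54725929, -0.22373118]), np.float64(0.047292726826687254), 53, np.float64(0.00022983694731560506)) (array([ 0.54962536, -0.22186669]), np.float64(0.04697993474213721), 45, np.float64(0.00018477939927478287))
lid [160.6167231  180.79069981] (array([ 0.50984564, -0.01054225]), np.float64(0.05247095950006635), 71, np.float64(0.0001988364409026902))
```

View pics/w2.png

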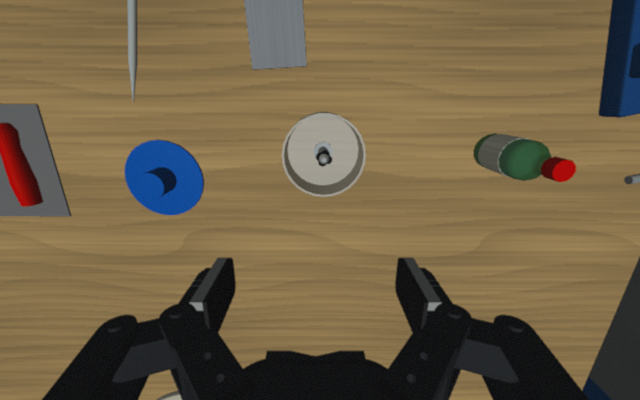

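Tub rim at u 283–366, v 112–196, nose at (323,157), lid centre ~(164,178), knob ~(160,182).

Run:
```python
from h import *
print('nose',tri('w1',(237,71),'w2',(323,157)))
print('lid',circ('w2',164,177,.052,.004), 'rim tri', tri('w1',(289,72),'w2',(366,154)))
print(pt('w2',283.5,150,2),pt('w2',323,157,0),pt('w2',165,170),pt('w2',158,180,2))
```

```text
nose [ 0.54875349 -0.22143557  0.05397731]
lid (array([ 0.51008927, -0.01049907]), np.float64(0.052193399658577784), 76, np.float64(0.00026035481275723735)) rim tri [ 0.54946905 -0.27315704  0.0364021 ]
[ 0.55504225 -0.17611215  0.04287412] [ 0.55110379 -0.2214432   0.06501934] [ 0.5239707  -0.01836286  0.0131266 ] [ 0.51746221 -0.02150745  0.03869184]
```

apply_moves --rows '[[[0,-1,0],[0,0,0],1],[[0,-1,0],[0,0,0],1],[[0,-1,0],[0,0,0],1]]'

```text
time: 1.9
ee_pos: [0.5213, -0.1124, 0.3044]
tcp_rot: [-180.0, -0.0, 0.2]
wrist_force: [0.4, -1.1, 0.6]
opening: 0.0851
grasp_force: 0.0
```

apply_moves --rows '[[[-0.1,-1,0],[0,0,0],1],[[-0.1,-1,0],[0,0,0],1],[[-0.1,-1,0],[0,0,0],1],[[-0.1,-1,0],[0,0,0],1]]'

```text
time: 2.3
ee_pos: [0.5119, -0.0155, 0.3042]
tcp_rot: [180.0, -0.0, 0.1]
wrist_force: [-0.4, 0.4, 0.1]
opening: 0.0853
grasp_force: 0.0
```

Run:
```python
from h import *
snap('wrist','w3'); print(sensors.get_obs()['ee_pos'])
print('lid',circ('w3',*proj('w3',[.509,-.009,.004]),.052,.004))
for h in (.034,.038,.042): print('knob',circ('w3',*proj('w3',[.509,-.009,h]),.017,h))
```

```text
[ 0.5120151  -0.01617208  0.30409139]
lid (array([ 0.51009622, -0.00978283]), np.float64(0.051607418840968006), 81, np.float64(0.00018742430015225575))
knob (array([ 0.50858939, -0.01055084]), np.float64(0.017374146296675216), 36, np.float64(0.0002861850228066381))
knob (array([ 0.5097439 , -0.01078597]), np.float64(0.017137901217013557), 33, np.float64(0.0002422870138486799))
knob (array([ 0.50985157, -0.00954564]), np.float64(0.017650270064861966), 32, np.float64(0.00023074380926338227))
```

apply_moves --rows '[[[0,-1,0.3],[0,0,0],1],[[0,-1,0.3],[0,0,0],1],[[0,-1,0.3],[0,0,0],1]]'

```text
time: 2.65
ee_pos: [0.5148, 0.0359, 0.273]
tcp_rot: [-178.2, 0.2, 3.4]
wrist_force: [-0.2, -1.2, -0.8]
opening: 0.0854
grasp_force: 0.0
```

apply_moves --rows '[[[0,-1,0.3],[0,0,0],1],[[0,-1,0.3],[0,0,0],1],[[0,-1,0.3],[0,0,0],1],[[0,-1,0.3],[0,0,0],1]]'

```text
time: 3.05
ee_pos: [0.5165, 0.078, 0.2472]
tcp_rot: [-176.3, 0.2, 7.2]
wrist_force: [-1.5, -0.4, 0.4]
opening: 0.0853
grasp_force: 0.0
```

Run:
```python
from h import *
snap('wrist','w4'); print(sensors.get_obs()['ee_pos'])
print(proj('w4',[.518,.260,.033]))
```

```text
[0.51652352 0.07812118 0.24741678]
[157.74881523 162.15642669]
```

View pics/w4.png

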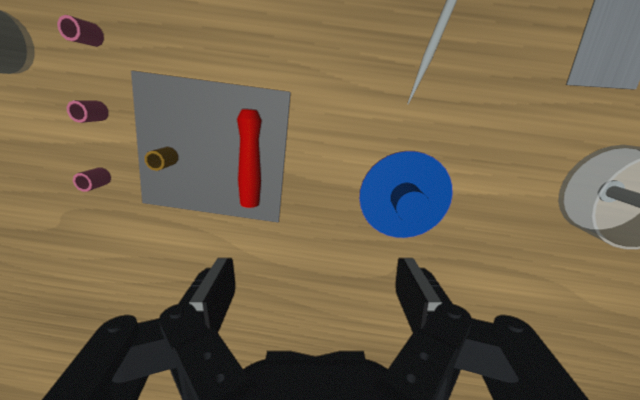

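The ferrule's rim is at (155,160), the lid at (406,194). The arm fell behind and tilted, so I check the joints.

Run:
```python
from h import *
o=sensors.get_obs(); print(o['q'].round(2),o['qd'].round(2),o['ee_pos'],o['tcp_rot'])
for h in (.033,): print(circ('w4',155,159.5,.011,h), pt('w4',147,160,0),ray('w4',155,159.5,.033))
```

```text
[  7.11   0.48  -0.9   88.76   3.67 179.93] [-0.38 -0.28  0.34  0.34 -0.32  0.02] [0.51652352 0.07812118 0.24741678] [-1.76328619e+02  1.32744172e-01  7.17822057e+00]
(array([0.51912573, 0.26426215]), np.float64(0.007682976869349489), 67, np.float64(0.00013604749677140204)) [0.51854348 0.27190656 0.0323926 ] [0.52045958 0.26279232 0.033     ]
```

Joint 6 is at its limit; a yaw near 90° keeps it clear. I turn the tool there.

apply_moves --rows '[[[0,0,0],[0,0,-0.28],1],[[0,0,0],[0,0,-0.56],1],[[0,0,0],[0,0,-0.84],1],[[0,0,0],[0,0,-1],1],[[0,0,0],[0,0,-1],1]]'

```text
time: 3.6
ee_pos: [0.5166, 0.0776, 0.2482]
tcp_rot: [-176.8, -1.8, 37.1]
wrist_force: [0.4, -0.0, -0.2]
opening: 0.0854
grasp_force: 0.0
```

apply_moves --rows '[[[0,0,0],[0,0,-0.28],1],[[0,0,0],[0,0,-0.56],1],[[0,0,0],[0,0,-0.84],1],[[0,0,0],[0,0,-1],1],[[0,0,0],[0,0,-1],1]]'

```text
time: 4.1
ee_pos: [0.5165, 0.0778, 0.248]
tcp_rot: [-178.1, -3.1, 67.0]
wrist_force: [0.1, 0.4, -0.2]
opening: 0.0852
grasp_force: 0.0
```

```bash
cat >> h.py <<'E'
def plan(target,yaw):
    "tool shift (10cm) and turn (30deg) from present pose to tool-down target"
    from scipy.spatial.transform import Rotation as Ro
    o=sensors.get_obs(); R=Ro.from_euler('xyz',o['tcp_rot'],degrees=True)
    G=Ro.from_euler('xyz',[180,0,yaw],degrees=True)
    print('pos',o['ee_pos'].round(4),'rot',o['tcp_rot'].round(2),'F',o['wrist_force'].round(1),'q',o['q'].round(1))
    print('shift',(R.inv().apply(np.array(target)-o['ee_pos'])*10).round(3),'turn',((R.inv()*G).as_rotvec(degrees=True)/30).round(3))
E
python3 - <<'E'
from h import *
plan([.519,.263,.2],90)
E
```

```text
pos [0.5165 0.0778 0.248 ] rot [-178.09   -3.13   67.01] F [ 0.1  0.4 -0.2] q [  7.1   0.4  -0.9  88.8   3.7 120. ]
shift [ 1.685 -0.681  0.595] turn [-0.042 -0.116 -0.764]
```

apply_moves --rows '[[[0.4,-0.15,0],[-0.012,-0.035,-0.25],1],[[0.8,-0.3,0],[-0.025,-0.07,-0.5],1],[[0.9,-0.36,0],[-0.042,-0.116,-0.764],1],[[0.9,-0.36,0],[-0.042,-0.116,-0.764],1],[[0.9,-0.36,0],[-0.042,-0.116,-0.764],1]]'

```text
time: 4.6
ee_pos: [0.5182, 0.1748, 0.2538]
tcp_rot: [-180.0, -0.0, 89.8]
wrist_force: [-0.6, -0.5, 0.3]
opening: 0.0854
grasp_force: 0.0
```

Run:
```python
from h import *
snap('wrist','w5')
plan([.519,.263,.2],90)
u=proj('w5',[.519,.263,.033]); print(u, ray('w4',155,159.5,.033)); 
p=ld('w5')[0]; x,y=u.round().astype(int); x0,y0=max(x-60,0),max(y-45,0); print(x0,y0)
cv2.imwrite('pics/c5.png',cv2.resize(p[y0:y0+90,x0:x0+120],None,fx=5,fy=5,interpolation=2)[:,:,::-1])
print(circ('w5',*u,.009,.033))
```

```text
pos [0.5182 0.1743 0.2538] rot [-1.7997e+02 -1.0000e-02  8.9790e+01] F [ 0.2 -0.7  0.6] q [ 18.6   3.8   3.3  89.5   0.  108.8]
shift [0.887 0.005 0.538] turn [-0.001 -0.    -0.007]
[315.91384896  99.14823595] [0.52045958 0.26279232 0.033     ]
256 54
(array([0.51915244, 0.26371611]), np.float64(0.0063914520954216495), 82, np.float64(0.00011001631969500582))
```

View pics/c5.png

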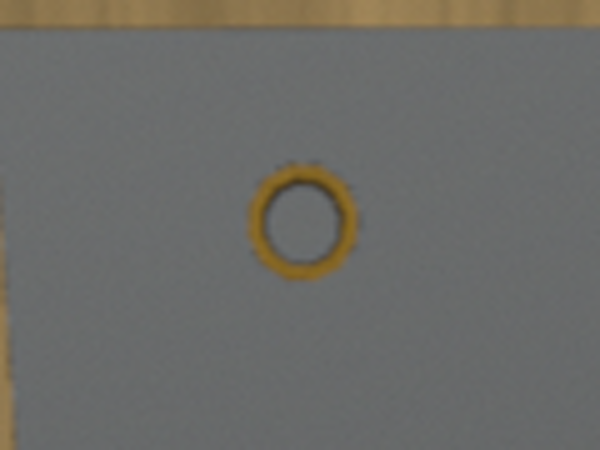

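The crop shows the brass ring upright, centre ~(316.6,98.4) in the full picture, well clear of its neighbours; this agrees with (0.519, 0.264), top at 33 mm.

apply_moves --rows '[[[0.5,0,0.3],[0,0,0],0.8],[[0.895,0.01,0.6],[0,0,0],0.6],[[0.895,0.01,0.9],[0,0,0],0.6],[[0.895,0.01,0.9],[0,0,0],0.6]]'

```text
time: 5.05
ee_pos: [0.5174, 0.2635, 0.1589]
tcp_rot: [-179.6, 0.2, 89.9]
wrist_force: [-1.1, -0.6, -0.4]
opening: 0.0511
grasp_force: 0.0
```

apply_moves --rows '[[[0,0,0.3],[0,0,0],0.6],[[0,0,0.6],[0,0,0],0.6],[[0,0,0.83],[0,0,0],0.6],[[0,0,0.83],[0,0,0],0.6],[[0,0,0.83],[0,0,0],0.6]]'

```text
time: 5.55
ee_pos: [0.5198, 0.2635, 0.0827]
tcp_rot: [180.0, -0.0, 89.9]
wrist_force: [0.1, 0.1, 0.9]
opening: 0.0512
grasp_force: 0.0
```

Run:
```python
from h import *
plan([.519,.2637,.08],90); snap('wrist','w6'); print(sensors.get_obs()['opening'])
```

```text
pos [0.5198 0.2635 0.0827] rot [ 1.7996e+02 -3.0000e-02  8.9940e+01] F [0.1 0.1 0.9] q [ 26.9  10.9  -7.9  71.1   0.  116.9]
shift [ 0.002 -0.008  0.027] turn [ 0.001 -0.001 -0.002]
0.051106315104191266
```

View pics/w6.png

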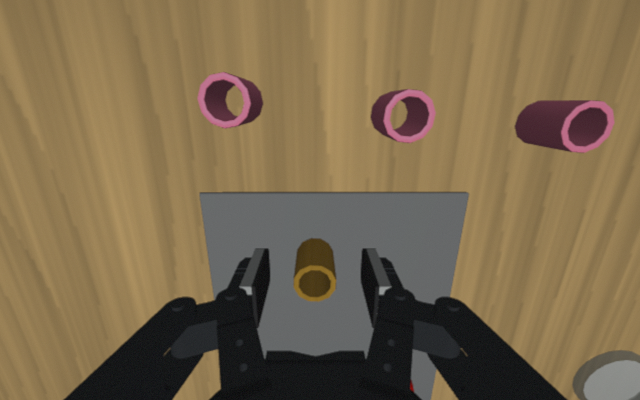

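Ferrule at (315,283) stands centred between the pads. Close and lift.

apply_moves --rows '[[[0,0,0.02],[0,0,0],0.15],[[0,0,0.02],[0,0,0],0.1],[[0,0,0.02],[0,0,0],0.1],[[0,0,0.02],[0,0,0],0.1],[[0,0,0.02],[0,0,0],0.1],[[0,0,0.02],[0,0,0],0.1]]' --force 30

```text
time: 6.2
ee_pos: [0.5195, 0.2645, 0.08]
tcp_rot: [179.9, -0.0, 90.1]
wrist_force: [-0.7, -1.1, 6.7]
opening: 0.0205
grasp_force: 29.4
```

apply_moves --rows '[[[0,0,-0.2],[0,0,0],0.1],[[0,0,-0.6],[0,0,0],0.1],[[0,0,-1],[0,0,0],0.1],[[0,0,-1],[0,0,0],0.1]]'

```text
time: 6.6
ee_pos: [0.5207, 0.2654, 0.1851]
tcp_rot: [179.6, -0.2, 90.1]
wrist_force: [-0.1, 0.5, -0.6]
opening: 0.0208
grasp_force: 29.6
```

apply_moves --rows '[[[-0.4,0,0],[0,0,0],0.1],[[-0.8,0.1,0],[0,0,0],0.1],[[-1,0.1,0],[0,0,0],0.1]]'

```text
time: 6.9
ee_pos: [0.5294, 0.1623, 0.1784]
tcp_rot: [-180.0, 0.0, 90.0]
wrist_force: [-0.4, -0.4, -0.6]
opening: 0.0208
grasp_force: 29.6
```

apply_moves --rows '[[[-0.5,0,0],[0,0,0],0.1],[[-1,0.1,0],[0,0,0],0.1],[[-1,0.1,0],[0,0,0],0.1]]'

```text
time: 7.2
ee_pos: [0.5397, 0.0599, 0.1785]
tcp_rot: [-180.0, 0.1, 89.8]
wrist_force: [-0.4, 0.3, -0.3]
opening: 0.021
grasp_force: 29.6
```

apply_moves --rows '[[[-0.5,0,0],[0,0,0],0.1],[[-1,0.1,0],[0,0,0],0.1],[[-1,0.1,0],[0,0,0],0.1]]'

```text
time: 7.5
ee_pos: [0.5498, -0.0397, 0.1783]
tcp_rot: [-180.0, 0.1, 89.8]
wrist_force: [-0.2, 0.7, -0.4]
opening: 0.0208
grasp_force: 29.6
```

apply_moves --rows '[[[-0.4,0,0],[0,0,0],0.1],[[-0.8,0,0],[0,0,0],0.1],[[-1,0,0],[0,0,0],0.1],[[-1,0,0],[0,0,0],0.1]]'

```text
time: 7.9
ee_pos: [0.5495, -0.1371, 0.1782]
tcp_rot: [-179.9, 0.0, 90.0]
wrist_force: [0.2, 1.4, 1.0]
opening: 0.0205
grasp_force: 29.6
```

apply_moves --rows '[[[-0.3,0,0],[0,0,0],0.1],[[-0.6,0,0],[0,0,0],0.1],[[-0.6,0,0],[0,0,0],0.1],[[-0.6,0,0],[0,0,0],0.1]]'

```text
time: 8.3
ee_pos: [0.5498, -0.1947, 0.1784]
tcp_rot: [-179.9, -0.0, 90.1]
wrist_force: [0.4, 0.7, -0.4]
opening: 0.0208
grasp_force: 29.6
```

Run:
```python
from h import *
plan([.549,-.198,.09],90); print(sensors.get_obs()['opening'])
snap('wrist','w7'); snap('side','s7')
a=ld('w7')[0][40:360,80:560]; b=cv2.resize(ld('s7')[0][100:220,310:430],(320,320),interpolation=2)
cv2.imwrite('pics/c7.png',np.hstack([a,b])[:,:,::-1])
print(circ('w7',*proj('w7',[.549,-.222,.045]),.048,.045),proj('w7',[.549,-.222,.064]))
```

```text
pos [ 0.5498 -0.1947  0.1784] rot [-1.7994e+02 -3.0000e-02  9.0080e+01] F [ 0.4  0.7 -0.4] q [-19.5   8.9   0.5  81.7   0.   70.4]
shift [-0.033 -0.007  0.884] turn [-0.002 -0.001  0.003]
0.02075773517201506
(array([ 0.54820999, -0.21650582]), np.float64(0.04746505641358164), 72, np.float64(0.0018991262353345861)) [314.38342038 262.41855437]
```

View pics/c7.png

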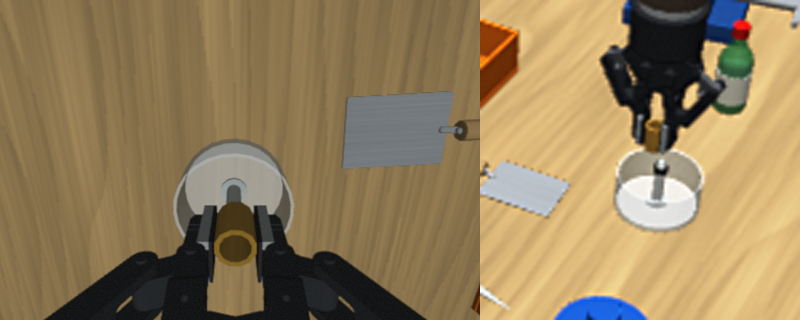

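The ferrule is held upright, above the +y side of the ring; stud and pads line up in x (both ~(314) in full picture). Lower it in beside the stud.

apply_moves --rows '[[[-0.02,-0.005,0.2],[0,0,0],0.1],[[-0.02,-0.005,0.4],[0,0,0],0.1],[[-0.02,-0.005,0.5],[0,0,0],0.1],[[-0.02,-0.005,0.6],[0,0,0],0.1],[[-0.02,-0.005,0.7],[0,0,0],0.1],[[-0.02,-0.005,0.7],[0,0,0],0.1]]'

```text
time: 9.0
ee_pos: [0.5488, -0.1971, 0.1075]
tcp_rot: [-179.9, -0.0, 90.1]
wrist_force: [0.1, -0.3, 0.3]
opening: 0.0207
grasp_force: 29.6
```

apply_moves --rows '[[[0,0,0.1],[0,0,0],0.1],[[0,0,0.15],[0,0,0],0.1],[[0,0,0.2],[0,0,0],0.1],[[0,0,0.24],[0,0,0],0.1],[[0,0,0.24],[0,0,0],0.1]]'

```text
time: 9.5
ee_pos: [0.549, -0.1975, 0.0841]
tcp_rot: [-179.9, -0.0, 90.1]
wrist_force: [0.0, -0.2, -0.6]
opening: 0.0206
grasp_force: 29.6
```

apply_moves --rows '[[[0,0,0],[0,0,0],0.32],[[0,0,0],[0,0,0],0.33],[[0,0,0],[0,0,0],0.33],[[0,0,0],[0,0,0],0.33]]'

```text
time: 9.9
ee_pos: [0.5493, -0.1976, 0.085]
tcp_rot: [-180.0, 0.0, 90.1]
wrist_force: [-0.8, 0.6, 0.1]
opening: 0.0287
grasp_force: 0.0
```

apply_moves --rows '[[[0,0,-0.15],[0,0,0],0.33],[[0,0,-0.3],[0,0,0],0.33],[[0,0,-0.6],[0,0,0],0.33],[[0,0,-1],[0,0,0],0.33],[[0,0,-1],[0,0,0],0.4]]'

```text
time: 10.4
ee_pos: [0.5512, -0.1982, 0.1924]
tcp_rot: [179.5, 0.2, 90.1]
wrist_force: [-0.1, -0.8, -0.1]
opening: 0.0341
grasp_force: 0.0
```

Run:
```python
from h import *
snap('wrist','w8'); plan([.5098,-.01,.2],90)
a=ld('w8')[0][40:360,80:560]; snap('side','s8'); b=cv2.resize(ld('s8')[0][100:220,310:430],(320,320),interpolation=2)
cv2.imwrite('pics/c8.png',np.hstack([a,b])[:,:,::-1])
```

```text
pos [ 0.5506 -0.1981  0.1896] rot [1.7964e+02 1.4000e-01 9.0090e+01] F [-0.6 -0.1 -0.3] q [-19.8   8.7   1.5  82.4  -0.   70.1]
shift [ 1.881 -0.405 -0.111] turn [0.012 0.005 0.003]
```

View pics/c8.png

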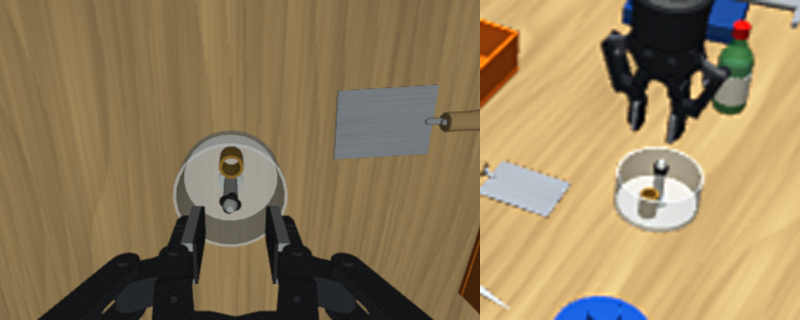

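The ferrule stands upright in the tub beside the stud (crop (231,162); nose (231,204)). Next is the lid.

apply_moves --rows '[[[0.4,-0.1,0],[0,0,0],0.75],[[0.9,-0.2,0],[0.01,0.005,0],0.75],[[0.94,-0.2,0],[0.012,0.005,0.003],0.75]]'

```text
time: 10.8
ee_pos: [0.5278, -0.1001, 0.1844]
tcp_rot: [-179.5, -0.2, 90.2]
wrist_force: [1.0, -0.1, 0.4]
opening: 0.0645
grasp_force: 0.0
```

apply_moves --rows '[[[0.4,-0.1,0],[0,0,0],0.75],[[0.8,-0.2,0.2],[0,0,0],0.75],[[0.94,-0.2,0.3],[0,0,0],0.75],[[0.94,-0.2,0.3],[0,0,0],0.75],[[0.94,-0.2,0.3],[0,0,0],0.75]]'

```text
time: 11.3
ee_pos: [0.5091, -0.0099, 0.1551]
tcp_rot: [-179.6, -0.1, 90.0]
wrist_force: [0.0, -0.2, 0.4]
opening: 0.0638
grasp_force: 0.0
```

Run:
```python
from h import *
snap('wrist','w9'); plan([.510,-.0103,.082],90)
print(circ('w9',*proj('w9',[.510,-.0103,.004]),.052,.004))
for z in(.036,.038,.04): print(circ('w9',*proj('w9',[.510,-.0103,z]),.017,z))
print('nose',[tri(a,x,'w8',(311,244)) for a,x in (('w1',(237,71)),('w2',(323,157)))])
```

```text
pos [ 0.5093 -0.0103  0.1554] rot [-1.7963e+02 -1.2000e-01  8.9980e+01] F [ 0.6 -0.1  0. ] q [ -1.2  -0.5 -12.   78.9   0.1  88.8]
shift [-0.001  0.012  0.734] turn [-0.012 -0.004 -0.001]
(array([ 0.50970696, -0.00970798]), np.float64(0.051817582817570276), 76, np.float64(0.00016505202049446263))
(array([ 0.50935816, -0.0107684 ]), np.float64(0.01708609812850153), 25, np.float64(0.00030132130240936514))
(array([ 0.50960018, -0.01127705]), np.float64(0.01800376648920818), 28, np.float64(0.0001199139811640243))
(array([ 0.50852221, -0.01253576]), np.float64(0.02239647263076149), 82, np.float64(0.004280680415277953))
nose [array([ 0.54851749, -0.2218919 ,  0.05681456]), array([ 0.54923787, -0.22179368,  0.05681577])]
```

View pics/w9.png

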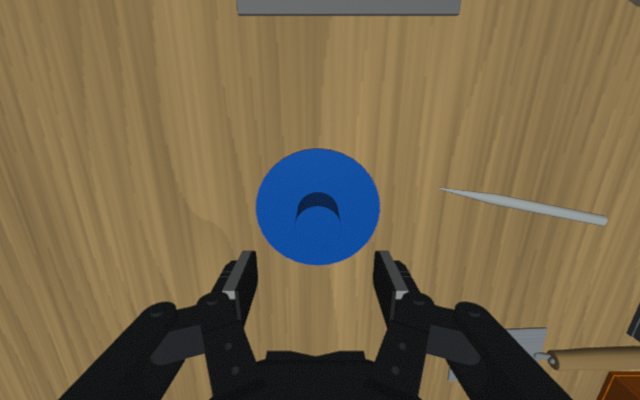

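Lid centre is ~(318,207), the knob centred between the pads, scriber and handle clear. Correction: that was my 11th viewed picture, one over the limit of 10; I overlooked the count. I view no more and check by numbers only.

apply_moves --rows '[[[0,0.005,0.3],[-0.012,-0.004,0],0.75],[[0,0.005,0.55],[-0.012,-0.004,0],0.75],[[0,0.005,0.72],[-0.012,-0.004,0],0.75],[[0,0.005,0.72],[-0.012,-0.004,0],0.75],[[0,0.005,0.72],[-0.012,-0.004,0],0.75]]'

```text
time: 11.85
ee_pos: [0.5094, -0.0102, 0.0839]
tcp_rot: [-180.0, -0.0, 89.9]
wrist_force: [0.0, -0.6, 1.4]
opening: 0.064
grasp_force: 0.0
```

apply_moves --rows '[[[0,0,0],[0,0,0],0.4],[[0,0,0],[0,0,0],0.3],[[0,0,0],[0,0,0],0.3],[[0,0,0],[0,0,0],0.3],[[0,0,0],[0,0,0],0.3]]' --force 70

```text
time: 12.35
ee_pos: [0.5097, -0.0095, 0.0847]
tcp_rot: [179.9, 0.0, 90.0]
wrist_force: [-0.2, -1.1, 4.9]
opening: 0.0323
grasp_force: 69.7
```

apply_moves --rows '[[[0,0,-0.2],[0,0,0],0.3],[[0,0,-0.5],[0,0,0],0.3],[[0,0,-0.8],[0,0,0],0.3],[[0,0,-0.9],[0,0,0],0.3],[[0,0,-0.9],[0,0,0],0.3]]'

```text
time: 12.85
ee_pos: [0.5098, -0.0094, 0.1748]
tcp_rot: [179.8, -0.0, 90.0]
wrist_force: [0.2, 0.2, -0.2]
opening: 0.0327
grasp_force: 69.6
```

Run:
```python
from h import *
snap('wrist','w10'); snap('top','t10'); plan([.549,-.222,.175],90); print(sensors.get_obs()['opening'])
p=ld('w10')[0].astype(int); m=(p[...,2]>p[...,0]+50).astype(np.uint8)
k,l,s,c=cv2.connectedComponentsWithStats(m); i=1+np.argmax(s[1:,4]); print(s[i],c[i])
T=sensors.get_obs()['ee_pos']
for z in(.088,.092,.096,.1): 
  try: print(z,circ('w10',*proj('w10',[T[0],T[1]-.0,z]),.052,z))
  except Exception as e: print(e)
```

```text
pos [ 0.5087 -0.0094  0.1722] rot [-1.7993e+02 -3.0000e-02  9.0010e+01] F [-0.4  0.2 -0.6] q [ -1.1  -1.1 -10.8  80.4   0.   88.9]
shift [-2.126  0.402 -0.03 ] turn [-0.002 -0.001  0.   ]
0.032286062575818
[  229   168   172   155 17307] [314.82255735 238.25348125]
0.088 (array([ 0.50962463, -0.01263186]), np.float64(0.05374238873871169), 62, np.float64(0.0001449092081008095))
0.092 (array([ 0.50964153, -0.01041636]), np.float64(0.05241940931028735), 60, np.float64(0.0001559390836756297))
0.096 (array([ 0.50960302, -0.00846619]), np.float64(0.05114420428392405), 69, np.float64(0.00015989886490934413))
0.1 (array([ 0.5096218 , -0.00614041]), np.float64(0.049835557899588455), 65, np.float64(0.00017861354582003608))
```

apply_moves --rows '[[[-0.3,0.05,0],[0,0,0],0.3],[[-0.6,0.1,0],[0,0,0],0.3],[[-0.8,0.15,0],[0,0,0],0.3],[[-0.8,0.15,0],[0,0,0],0.3]]'

```text
time: 13.35
ee_pos: [0.5236, -0.0912, 0.171]
tcp_rot: [-179.8, -0.0, 89.9]
wrist_force: [0.6, 1.0, -0.9]
opening: 0.0325
grasp_force: 69.6
```

apply_moves --rows '[[[-0.3,0.05,0],[0,0,0],0.3],[[-0.6,0.1,0],[0,0,0],0.3],[[-0.8,0.15,0],[0,0,0],0.3],[[-0.8,0.15,0],[0,0,0],0.3]]'

```text
time: 13.75
ee_pos: [0.5387, -0.1706, 0.1714]
tcp_rot: [-179.9, -0.1, 89.9]
wrist_force: [-1.2, 0.2, -1.1]
opening: 0.0321
grasp_force: 69.6
```

apply_moves --rows '[[[-0.3,0.05,0],[0,0,0],0.3],[[-0.51,0.1,0],[0,0,0],0.3],[[-0.51,0.1,0],[0,0,0],0.3],[[-0.51,0.1,0],[0,0,0],0.3],[[-0.51,0.1,0],[0,0,0],0.3]]'

```text
time: 14.25
ee_pos: [0.5487, -0.2191, 0.1725]
tcp_rot: [-179.9, -0.1, 90.1]
wrist_force: [0.3, 0.1, -0.7]
opening: 0.0321
grasp_force: 69.7
```

Run:
```python
from h import *
plan([.549,-.221,.155],90); snap('wrist','w11'); snap('side','s11'); T=sensors.get_obs()['ee_pos']
z=T[2]-.0807; print('lid wrist',circ('w11',*proj('w11',[T[0],T[1],z]),.052,z))
print('lid side',circ('s11',*proj('s11',[T[0],T[1],z]),.052,z))
print('tub side',circ('s8',*proj('s8',[.549,-.222,.045]),.049,.045))
print('tub top',circ('t10',*proj('t10',[.549,-.222,.045]),.049,.045))
```

```text
pos [ 0.5487 -0.2191  0.1725] rot [-1.7993e+02 -7.0000e-02  9.0060e+01] F [ 0.3  0.1 -0.7] q [-21.8  10.    1.2  81.2   0.   68.2]
shift [-0.019  0.003  0.175] turn [-0.002 -0.002  0.002]
lid wrist (array([ 0.5482777 , -0.21844488]), np.float64(0.05135518807744492), 54, np.float64(0.0001567919079616155))
lid side (array([ 0.54850615, -0.21666833]), np.float64(0.05259364086784069), 54, np.float64(0.0007072588908425964))
tub side (array([ 0.54800905, -0.22018159]), np.float64(0.046414612281693156), 42, np.float64(0.000668477290808149))
tub top (array([ 0.54677736, -0.21509365]), np.float64(0.04340213825682781), 44, np.float64(0.000310744231629502))
```

apply_moves --rows '[[[-0.025,0.002,0],[0,0,0],0.3],[[-0.025,0.002,0.1],[0,0,0],0.3],[[-0.025,0.002,0.18],[0,0,0],0.3],[[-0.025,0.002,0.22],[0,0,0],0.3],[[-0.025,0.002,0.25],[0,0,0],0.3],[[-0.025,0.002,0.25],[0,0,0],0.3]]'

```text
time: 14.95
ee_pos: [0.5489, -0.2228, 0.1473]
tcp_rot: [-179.9, -0.0, 90.0]
wrist_force: [-0.3, 0.3, -1.0]
opening: 0.0326
grasp_force: 69.7
```

Run:
```python
from h import *
plan([.549,-.221,.155],90); snap('side','s12'); print(sensors.get_obs()['torque']); T=sensors.get_obs()['ee_pos']
z=T[2]-.0807; print('lid side',circ('s12',*proj('s12',[T[0],T[1],z]),.052,z))
```

```text
pos [ 0.5489 -0.2228  0.1473] rot [-1.7993e+02 -5.0000e-02  9.0000e+01] F [-0.3  0.3 -1. ] q [-22.1  10.6  -1.   78.5   0.   67.9]
shift [ 0.018  0.    -0.077] turn [-0.002 -0.002  0.   ]
[-0.04192856  0.02960126  0.02012699]
lid side (array([ 0.54863823, -0.22065626]), np.float64(0.05243442695674636), 45, np.float64(0.0004305486106749752))
```

apply_moves --rows '[[[0,0,0.03],[0,0,0],0.3],[[0,0,0.05],[0,0,0],0.3],[[0,0,0.06],[0,0,0],0.3],[[0,0,0.06],[0,0,0],0.3]]'

```text
time: 15.4
ee_pos: [0.5491, -0.2228, 0.1418]
tcp_rot: [-180.0, -0.0, 90.0]
wrist_force: [0.1, 0.0, 0.0]
opening: 0.0324
grasp_force: 69.7
```

apply_moves --rows '[[[0,0,0.01],[0,0,0],0.3],[[0,0,0.02],[0,0,0],0.3],[[0,0,0.02],[0,0,0],0.3]]'

```text
time: 15.7
ee_pos: [0.5491, -0.2227, 0.1404]
tcp_rot: [-180.0, -0.0, 90.0]
wrist_force: [-2.7, 2.3, 4.4]
opening: 0.0323
grasp_force: 70.2
```

Contact at the expected height, with a small side force toward −x/+y; ease that way and press in small steps.

apply_moves --rows '[[[0.006,-0.006,0],[0,0,0],0.3],[[0.006,-0.006,0.01],[0,0,0],0.3],[[0.006,-0.006,0.01],[0,0,0],0.3]]'

```text
time: 16.0
ee_pos: [0.5487, -0.2223, 0.1396]
tcp_rot: [180.0, 0.0, 90.0]
wrist_force: [-2.3, 1.0, 5.9]
opening: 0.0326
grasp_force: 70.5
```

apply_moves --rows '[[[0,0,0.01],[0,0,0],0.3],[[0,0,0.02],[0,0,0],0.3],[[0,0,0.02],[0,0,0],0.3]]'

```text
time: 16.3
ee_pos: [0.5486, -0.2223, 0.1376]
tcp_rot: [180.0, -0.0, 90.0]
wrist_force: [-2.1, 1.1, 5.0]
opening: 0.0324
grasp_force: 70.3
```

apply_moves --rows '[[[0.002,-0.005,0.01],[0,0,0],0.3],[[0.002,-0.005,0.02],[0,0,0],0.3],[[0.002,-0.005,0.02],[0,0,0],0.3]]'

```text
time: 16.6
ee_pos: [0.5483, -0.2221, 0.1348]
tcp_rot: [180.0, -0.0, 90.0]
wrist_force: [1.1, 0.3, 1.4]
opening: 0.0326
grasp_force: 69.8
```

apply_moves --rows '[[[0,0,0.01],[0,0,0],0.3],[[0,0,0.02],[0,0,0],0.3],[[0,0,0.02],[0,0,0],0.3]]'

```text
time: 16.9
ee_pos: [0.548, -0.222, 0.1319]
tcp_rot: [-179.9, -0.0, 90.0]
wrist_force: [4.1, -1.2, -6.1]
opening: 0.0327
grasp_force: 69.9
```

apply_moves --rows '[[[0,0.004,0.008],[0,0,0],0.3],[[0,0.004,0.016],[0,0,0],0.3],[[0,0.004,0.016],[0,0,0],0.3]]'

```text
time: 17.2
ee_pos: [0.5482, -0.222, 0.131]
tcp_rot: [-179.9, -0.0, 90.0]
wrist_force: [1.5, 0.1, -4.8]
opening: 0.0324
grasp_force: 70.2
```

apply_moves --rows '[[[0,0,0.005],[0,0,0],0.3],[[0,0,0.01],[0,0,0],0.3],[[0,0,0.01],[0,0,0],0.3]]'

```text
time: 17.5
ee_pos: [0.5484, -0.222, 0.1306]
tcp_rot: [-180.0, -0.0, 90.0]
wrist_force: [0.2, -0.5, -1.4]
opening: 0.0327
grasp_force: 70.4
```

apply_moves --rows '[[[0,0,0.01],[0,0,0],0.3],[[0,0,0.015],[0,0,0],0.3],[[0,0,0.015],[0,0,0],0.3]]'

```text
time: 17.8
ee_pos: [0.5485, -0.2221, 0.1298]
tcp_rot: [180.0, -0.0, 90.0]
wrist_force: [-1.9, 0.9, 5.9]
opening: 0.0322
grasp_force: 71.1
```

apply_moves --rows '[[[0,0,0.01],[0,0,0],0.3],[[0,0,0.01],[0,0,0],0.3],[[0,0,0.01],[0,0,0],0.3]]'

```text
time: 18.1
ee_pos: [0.5485, -0.2221, 0.1297]
tcp_rot: [179.9, 0.0, 90.0]
wrist_force: [-5.7, 2.6, 12.0]
opening: 0.0318
grasp_force: 71.9
```

apply_moves --rows '[[[0.002,-0.005,0.003],[0,0,0],0.3],[[0.002,-0.005,0.006],[0,0,0],0.3],[[0.002,-0.005,0.006],[0,0,0],0.3],[[0.002,-0.005,0.006],[0,0,0],0.3]]'

```text
time: 18.5
ee_pos: [0.5484, -0.222, 0.1297]
tcp_rot: [179.9, 0.0, 90.0]
wrist_force: [-4.0, 1.8, 14.1]
opening: 0.032
grasp_force: 72.2
```

Run:
```python
from h import *
snap('side','s13'); snap('wrist','w13')
for i in range(4):
    imaging.camera('top'); o=sensors.get_obs(); print(o['wrist_force'].round(1),o['torque'].round(2),o['ee_pos'].round(4))
for f in('s13','w13'): print(f,circ(f,*proj(f,[.5485,-.222,.049]),.052,.049))
# plate edge heights around the rim from side depth
for a in range(0,360,45):
    X=np.array([.5485+.046*np.cos(np.radians(a)),-.222+.046*np.sin(np.radians(a)),.049])
    print(a,[pt(f,*proj(f,X).round().astype(int),1).round(4) for f in('s13','w13')])
```

```text
[-4.6  1.5 14.2] [0.38 0.98 0.03] [ 0.5484 -0.222   0.1297]
[-4.3  2.  13.8] [ 0.32  0.95 -0.02] [ 0.5484 -0.222   0.1297]
[-3.9  1.9 15. ] [0.34 0.91 0.06] [ 0.5484 -0.222   0.1297]
[-4.   2.2 13.8] [ 0.35  0.98 -0.06] [ 0.5484 -0.222   0.1297]
s13 (array([ 0.54828775, -0.21971745]), np.float64(0.052149700456528635), 52, np.float64(0.0006210276106609486))
w13 (array([ 0.548174  , -0.22186962]), np.float64(0.05166040220159711), 60, np.float64(0.0001554381645553736))
0 [array([ 0.5966, -0.2238,  0.0473]), array([ 0.5944, -0.2216,  0.0495])]
45 [array([ 0.5798, -0.1897,  0.0478]), array([ 0.581 , -0.1894,  0.0491])]
90 [array([ 0.5471, -0.1758,  0.0493]), array([ 0.5483, -0.1759,  0.0496])]
135 [array([ 0.5153, -0.1904,  0.0488]), array([ 0.5163, -0.1892,  0.0494])]
180 [array([ 0.504 , -0.2218,  0.0499]), array([ 0.5027, -0.2216,  0.0492])]
225 [array([ 0.5151, -0.2552,  0.0481]), array([ 0.5279, -0.2096,  0.1064])]
270 [array([ 0.5268, -0.2094,  0.0978]), array([ 0.5482, -0.2385,  0.0833])]
315 [array([ 0.5651, -0.2131,  0.0831]), array([ 0.5683, -0.2094,  0.1067])]
```

The plate top measures about 49 mm wherever the cameras can see it, so the lid sits flat on the 45 mm rim. The click was felt and the push is steady at about 14 N.

```bash
python3 -c "
from workcell import bot
print(bot.job_done())"
```

```text
the job is handed in; nothing more can be done
None
```

The job is handed in: the brass ferrule is in the tub and the lid is clicked over the stud, flat on the rim wherever the cameras could see it and still pressed down at about 14 N; I viewed 11 pictures, one over the limit of 10.

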